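# Seat a test block and lock it with the toggle clamp

### The arm

A 7-joint arm with a two-finger parallel gripper is mounted at the origin on a cart in front of the work surface, level with it; the furniture and walls round the work are solid. World frame = base frame: x ahead of the robot, y to its left, z up, the work surface at z = 0. Lengths are in m, angles in rad, forces in N, time in s.
With the tool pointing down it reaches from about 0.35 to 0.775 m from the base axis. Payload 3.1 kg.
Tool frame: the origin (TCP) lies midway between the tips of the shut fingers; the grasp point (between the pads) lies 19 mm behind it; z points along the fingers, y is the line along which they close (so a half turn about z gives the same grasp; the last joint's range is limited). The gripper opens to 85 mm and grips with 20 to 120 N. Pads are 22 mm wide; open, the fingers measure 114 mm over their backs; the gripper's body (76 mm by 85 mm) begins 54 mm behind the grasp point. The pads swing forward as they close: fully open they stand 13 mm farther back than shut.
Start: joints at [1.25, 0.311, 0.014, 1.512, -0.004, 1.319, -0.027], TCP at [0.151, -0.529, 0.231] pointing down, gripper open.
Joint ranges: [-2.7, 2.7], [-0.3, 1.91], [-1.27, 1.3], [0.12, 2.57], [-1.44, 4.58], [0.2, 2.03], [-3.05, 3.05]. Speed limits (rad/s): [2.79, 2.79, 3.14, 3.14, 3.14, 3.14, 3.14].

### API

Orientations are given as a unit quaternion [w, x, y, z].
In Python, from plant import env, eyes, models gives the robot as it stands.
- The arm moves only by the shell command python3 -m crank 'ROWS' [FORCE]. ROWS is a JSON object of lists of equal length, an entry for each row: "grip": the closure, from 0 (fully open) to 1 (shut); "slide": the shift along the tool's x, y, z in units of 25 mm (1.0 is 25 mm), a list of three; "twist": the turn about the tool's z in units of 6 degrees (1.0 is 6 degrees). A call has 1 to 12 rows; each row shifts and turns the commanded pose from where the row before left it, along the tool's axes as they then stand; what a row does not reach is not made up. A row lasts 1/8 s, in which the tool goes at most 62.5 mm and 10.7 degrees, less where a joint would pass 70% of its speed; a pose out of reach is approached as far as the arm can. A call is refused whole if a number of a shift passes 1 or a number of a turn 1, either way. A call with a gripper value outside its range is refused whole. The fingers move at their own pace and stop on an object; FORCE is the grip in N (left out, the last holds). Time passes only in rows, so rows that do not move let the fingers close. It gives the time, the measured TCP pose, the force, the opening and the grip force at its end, in the units of the state.
- env.read_state(): the state, without advancing time (a new reading comes with each control period).
- eyes.snapshot(name): name is "scene" or "top"; returns the picture (400x640x3 uint8, red, green, blue); there is no depth.
- eyes.camera_info(name): a dict with "camera_matrix" (3x3 intrinsics, pixels), "view" (4x4, takes a point from world to camera coordinates). Camera axes: x right, y up, looking along -z (the intrinsics and any distortion apply to the point x, -y, -z); pixel columns grow to the right and rows downward; lengths in m; the calibration is good to about 2 mm. A picture is of the moment at which its call begins. camera_info takes no time and is no camera call.
- env.close_job(): hands the job in; it is judged then, once.
Trained networks look in the newest picture that a camera, given by its name, has taken for a name from the list of things; names that differ only in an ending like _2 or _b are one class to them, and where a whole thing is asked for, a point or a joint stands for the part that bears it (a point fixed in the world has none). Each returns a list of dicts, best first, with "p" (0 to 1); they miss things now and then, are a little off and sometimes report something else, mostly with a low value. They report only what shows in the picture. A call takes as long as a camera call. They do not tell look-alikes from the thing itself.
- models.search_frame(camera, name): "location" ([x, y, z] in m, in world coordinates, good to about 4 mm: the middle of the surface that is visible of it).
- models.pinpoint(camera, name): "location" ([x, y, z] in m, in world coordinates, good to about 4 mm: a listed point, or the origin of a listed thing).
The state is a dict: "t": time; "joint_pos": joint angles; "joint_velocities": joint speeds; "tau": joint torques, N m; "position": TCP position; "tcp_rot": TCP orientation; "contact_force": force on the tool from outside, world axes, zero at the start; "moment": the same for the moment, N m; "opening": finger opening in m; "gripper_force": force on a finger pad.
Only numpy, scipy, OpenCV 4.12 (cv2) and the standard library are available. Lean on these libraries where they do the work, as an engineer would, in place of code of your own. Each camera call takes 0.05 s, during which the arm holds its last target. There are 200 camera calls.

### The job

Slide the steel test block along the channel of the clamping fixture until it is fully home against the tip of the stop screw, and press it there for a moment with a few newtons, never more than 12 N. Then push the clamp's handle down past its dead centre, with no more than 25 N, so that the spindle locks down on the block and the handle stays down by itself. Do not disturb the things lying around.

Things in the scene. Friction and masses are not known exactly. Their poses are not given: they have to be found in the camera images.
- fixture: Aluminium plate 245 x 76 x 15 mm fixed to the bench, with a toggle clamp. Origin at bench level below the pivot of the clamp's arm; plate from x = -165 to +80 mm. +x: the way the block slides and the handle points; +z up. Two steel rails, 8 mm high, x = -160 to -35 mm, form a channel 44 mm wide about y = 0, floor 15 mm above the bench. Clamp brackets at x = -11 to +74 mm.
- block: Loose plain steel block, 70 long (x) x 40 wide (y) x 24 mm high, 0.24 to 0.42 kg, lying in the channel, 20 to 60 mm short of the tip of the screw. Origin at the centre of its underside, x along the channel, +x end faces the stop. Its upper 16 mm stand above the rails.
- stop: Fixed end stop in the channel: steel nut block 14 x 34 x 16 mm with a horizontal screw 9 mm above the floor; its tip is a rubber pad 13 mm across that gives 1.5 mm (2 N/mm). Origin on the floor at the middle of the nut block's front face (towards the test block). The pad stands 6 to 32 mm out of that face; this differs each time and must be felt.
- spindle: Sprung steel spindle with a black rubber foot 16 mm across at the end of the clamp's arm, 70 mm from the arm's pivot; presses down on the block at the fixture's x = -70 mm, y = 0 when closed. Origin at the arm's pivot, 56 mm above the bench. While the clamp is open, arm and spindle stand up over x > -75 mm, up to 150 mm above the bench.
- handle_pivot (a point): The axis of the clamp's handle (parallel to the fixture's y), 58 mm along x from the fixture's origin, 72 mm above the bench.
- handle_grip (a point): Point on the centre line of the handle's round black rubber grip, 98 mm from handle_pivot; the grip is 22 mm in diameter, from 50 to 120 mm from the pivot. Open, the handle points steeply up, leaning to the fixture's +x.
- clamp_handle (a joint): Handle angle in rad, grows as it is pushed down; the handle rises (1.28 - value) rad above the fixture's +x. 0 open, 1.15 rigid stop. From about 0.6 the spindle's spring resists, up to some 14 N at the grip near 0.8; then the resistance falls and vanishes at the dead centre, 1.06; beyond, the spring draws the handle to its stop and holds it. Let go earlier, it springs back.
- timer: Cream kitchen-type timer, 62 x 62 x 22 mm, loose beside the fixture on the robot's side; origin under its centre. Leave alone.
- spatula: Spatula with a wooden handle, 172 mm long, lying along the far side of the fixture; loose. Leave alone.
- calculator: Desk calculator 184 x 132 x 32 mm at the left of the bench; leave alone. Left of it stands a high fixed column, from x = 0.31 to 0.76 m and y = 0.23 to 0.51 m: keep the arm clear of it.
- tweezers: Tweezers, 157 mm long, lying behind the fixture; leave alone.
- weighing_bottle: Glass weighing bottle with lid, 48 mm across, 44 mm high, at the back left; leave alone.
- erlenmeyer: Glass conical flask, 64 mm across, 103 mm high, at the back; leave alone.
- salt_jar: Jar with a screw cap, 68 mm across, 105 mm high, at the right; leave alone.
Things that resemble listed ones, but are neither listed nor needed, are in the scene too. Leave any purple look-alike of the block alone.

How it is judged:
By the outcome, as a careful person would: the job done as asked, in the order asked, and still so for the second after the job is handed in, with the robot touching nothing.
It also fails if it takes over 69 s, if anything falls off the work surface, if the arm or the gripper's body presses on something with over 40 N, if the wrist force passes 120 N, or if a joint passes its speed limit or range.

## Working session

There is one attempt and no reset: what is moved stays moved. The work goes in short steps, Python scripts to look and compute and a shell command to move; the robot and the scene stay as the last step left them, time stands still between calls to the robot, and variables do not carry over. Pictures are saved under pics/ and viewed, at most 10 in all, crops included, and the job is handed in when it is done.

```bash
ls; mkdir -p pics; python3 - <<'E'
from plant import env, eyes, models
import cv2
s=env.read_state()
print({k:s[k] for k in ('t','position','tcp_rot','contact_force','opening')})
for c in('scene','top'):
    im=eyes.snapshot(c); cv2.imwrite(f'pics/{c}0.png',im[:,:,::-1])
    for n in('fixture','block','stop','spindle','handle_pivot','handle_grip','timer'):
        print(c,n,[(round(d['p'],2),[round(float(v),3) for v in d['location']]) for d in models.pinpoint(c,n)[:3]])
E
```

```text
pics
{'t': 0.0, 'position': array([ 0.151168  , -0.5280452 ,  0.23020769]), 'tcp_rot': array([-1.17046723e-03,  9.90291240e-01,  1.39003037e-01, -2.15206278e-04]), 'contact_force': array([0.05029013, 0.06629031, 0.21398907]), 'opening': 0.0853149046565049}
scene fixture [(0.64, [0.705, -0.073, -0.003]), (0.63, [0.499, -0.144, -0.0])]
scene block [(0.91, [0.42, -0.554, -0.004]), (0.87, [0.524, -0.529, 0.001]), (0.73, [0.483, -0.265, 0.014])]
scene stop [(0.43, [0.496, -0.162, 0.017])]
scene spindle [(0.45, [0.501, -0.144, 0.059])]
scene handle_pivot [(0.68, [0.505, -0.082, 0.068])]
scene handle_grip [(0.5, [0.52, -0.057, 0.165]), (0.3, [0.735, 0.163, -0.0])]
scene timer [(0.82, [0.407, -0.125, -0.001]), (0.65, [0.498, -0.141, -0.001])]
top fixture [(0.75, [0.494, -0.14, 0.006])]
top block [(0.91, [0.525, -0.524, 0.0]), (0.8, [0.477, -0.265, 0.016]), (0.76, [0.475, 0.026, 0.0])]
top stop [(0.54, [0.494, -0.16, 0.018])]
top spindle [(0.26, [0.494, -0.144, 0.004])]
top handle_pivot [(0.97, [0.502, -0.085, 0.073])]
top handle_grip [(0.76, [0.515, -0.057, 0.169])]
top timer [(0.69, [0.406, -0.121, -0.0])]
```

View pics/scene0.png

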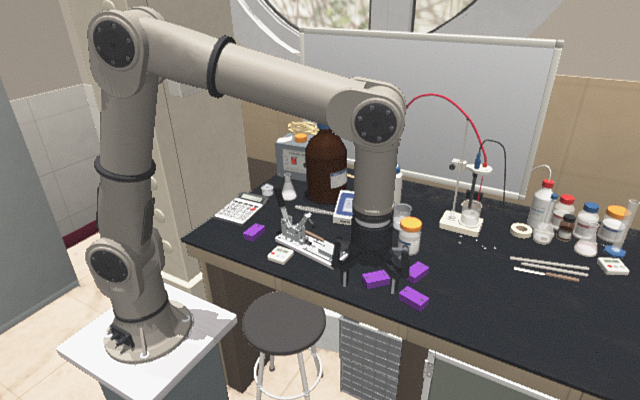

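View pics/top0.png

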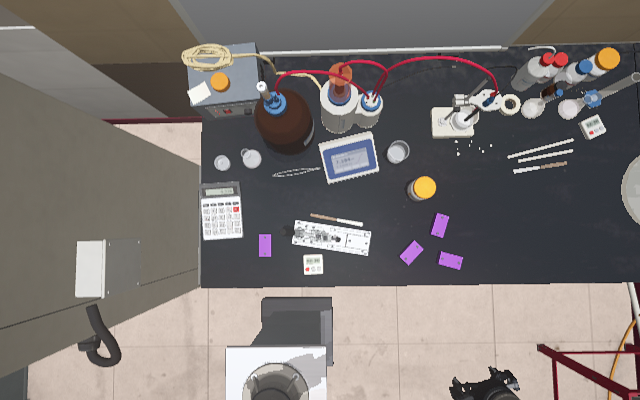

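Top view: the fixture spans (292..370, 220..255), with its handle end to the left. Block candidates are the steel block in the channel at about (355,240) and the purple look-alikes at (265,245), (411,252), (440,225) and (451,261). By the description I choose the steel one in the channel and will check it in a crop.

```bash
python3 - <<'E'
from plant import eyes
import cv2,numpy as np
im=cv2.imread('pics/top0.png')[210:265,280:380]
cv2.imwrite('pics/crop.png',cv2.resize(im,None,fx=8,fy=8,interpolation=cv2.INTER_CUBIC))
i=eyes.camera_info('top');print(i)
E
```

```text
{'camera_matrix': array([[381.83517134,   0.        , 323.54842301],
       [  0.        , 381.83517134, 199.02616334],
       [  0.        ,   0.        ,   1.        ]]), 'view': array([[-0.01653376, -0.9996583 , -0.02024645, -0.15354618],
       [ 0.99729907, -0.01793726,  0.07122369, -0.61523788],
       [-0.07156252, -0.01901417,  0.99725487, -1.19531151],
       [ 0.        ,  0.        ,  0.        ,  1.        ]])}
```

View pics/crop.png

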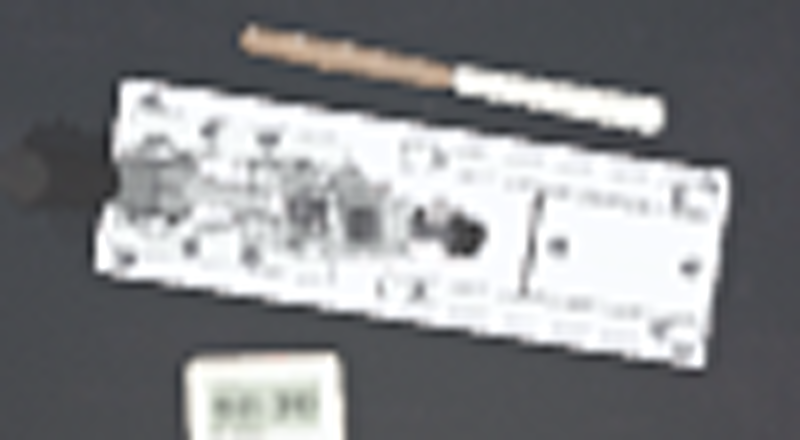

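The crop shows the white plate with corners at (120,80), (728,172), (705,368) and (95,268). The block lies between the rails with its front edge at crop x≈530 and runs to about 705. The timer is below it and the spatula above, each roughly 1–2 cm from the plate.

```bash
cat > h.py <<'E'
import numpy as np, cv2
from plant import env, eyes, models
def ray(cam,uv,z):
    i=eyes.camera_info(cam);K=i['camera_matrix'];V=i['view']
    d=np.linalg.inv(K)@[uv[0],uv[1],1]; d=V[:3,:3].T@[d[0],-d[1],-d[2]]
    o=-V[:3,:3].T@V[:3,3]; return o+d*(z-o[2])/d[2]
E
python3 - <<'E'
from h import *
f=lambda p,z: ray('top',(p[0]/8+280-.5,p[1]/8+210-.5),z)
C=[f(p,.015) for p in((120,80),(728,172),(705,368),(95,268))]
for c in C:print(c.round(4))
a=(C[0]+C[3])/2;b=(C[1]+C[2])/2;u=(a-b)[:2];print('len',np.linalg.norm(u),'w',np.linalg.norm(C[0]-C[3]),np.linalg.norm(C[1]-C[2]))
yaw=np.arctan2(u[1],u[0]);u/=np.linalg.norm(u);n=np.array([-u[1],u[0]])
m=(a+b)[:2]/2;o=m+u*0.0425;print('yaw',np.degrees(yaw),'origin',o)
F=lambda p:((p[:2]-o)@u,(p[:2]-o)@n)
for nm,p,z in(('front top edge',(530,243),.039),('rear?',(705,270),.039),('dot1',(558,245),.039),('dot2',(690,267),.039),):print(nm,F(f(p,z)))
for nm,p in(('blk',(.477,-.265)),('blk2',(.483,-.265)),('stop',(.494,-.16)),('piv',(.502,-.085)),('grip',(.515,-.057)),('piv2',(.505,-.082)),('timer',(.406,-.121))):print(nm,F(np.array(p)))
for x in(-.165,-.25,.058): print(x,o+u*x)
E
```

```text
[ 0.5491 -0.0703  0.015 ]
[ 0.5086 -0.3113  0.015 ]
[ 0.4317 -0.3002  0.015 ]
[ 0.4747 -0.0595  0.015 ]
len 0.24446144265892433 w 0.07517479307368499 0.07770167812708643
yaw 80.16467822516707 origin [ 0.49824811 -0.14344044]
front top edge (np.float64(-0.08931430778885492), np.float64(0.0003216326780069828))
rear? (np.float64(-0.15785038486462913), np.float64(9.809142857188529e-05))
dot1 (np.float64(-0.10016221795306411), np.float64(-0.0006004201889053315))
dot2 (np.float64(-0.15194659924505202), np.float64(-0.0001443616508285266))
blk (np.float64(-0.12340251274264628), np.float64(0.00017138565184481754))
blk2 (np.float64(-0.12237761102887751), np.float64(-0.005740431029778004))
stop (np.float64(-0.017041832625235426), np.float64(0.001357018378200457))
piv (np.float64(0.058222411513408165), np.float64(0.0062858675581464315))
grip (np.float64(0.08803150974081368), np.float64(-0.001740193921115381))
piv2 (np.float64(0.061690770711103966), np.float64(0.00384241007421941))
timer (np.float64(0.006353084003370807), np.float64(0.09472552418149882))
-0.165 [ 0.47006331 -0.3060154 ]
-0.25 [ 0.45554387 -0.38976613]
0.058 [ 0.50815549 -0.08629288]
```

```bash
python3 -m crank '{"grip":[1,1,1,1,1,1,1,1,1,1,1,1],"slide":[[1,-0.28,0],[1,-0.28,0],[1,-0.28,0],[1,-0.28,0],[1,-0.28,0],[1,-0.28,0],[1,-0.28,0],[1,-0.28,0],[1,-0.28,0],[1,-0.28,0],[1,-0.28,0],[1,-0.28,0]],"twist":[0,0,0,0,0,0,0,0,0,0,0,0]}' 40
python3 -m crank '{"grip":[1,1,1,1,1,1,1,1,1,1,1,1],"slide":[[1,-0.3,0],[1,-0.3,0],[0,0,0],[0,0,0],[0,0,0],[0,0,0],[0,0,0],[0,0,0],[0,0,0],[0,0,0],[0,0,0],[0,0,0]],"twist":[0,-0.7,-1,-1,-1,-1,-1,-1,-1,-1,-1,-1]}'
cat >> h.py <<'E'
yaw=np.radians(80.16);o=np.array([.49825,-.14344]);u=np.array([np.cos(yaw),np.sin(yaw)]);n=np.array([-u[1],u[0]])
from scipy.spatial.transform import Rotation as R
def st():
    s=env.read_state();p=s['position'];d=p[:2]-o;q=s['tcp_rot']
    M=R.from_quat([q[1],q[2],q[3],q[0]]).as_matrix();f=s['contact_force']
    print('t %.2f fix x %.1f y %.1f z %.1f mm'%(s['t'],d@u*1e3,d@n*1e3,p[2]*1e3),'toolx yaw %.2f tilt %.2f'%(np.degrees(np.arctan2(M[1,0],M[0,0])),np.degrees(np.arccos(-M[2,2]))),'F fix %.1f %.1f %.1f'%(f[:2]@u,f[:2]@n,f[2]),'op',round(s['opening'],4))
if __name__=='__main__':st()
E
python3 h.py
```

```text
t: 2.3
position: [0.4174, -0.365, 0.2313]
tcp_rot: [0.0, 0.99, 0.139, 0.0]
contact_force: [-0.6, 0.1, 0.2]
opening: -0.0
gripper_force: 0.0
t: 3.8
position: [0.4609, -0.3371, 0.2313]
tcp_rot: [-0.0, 0.763, 0.646, 0.0]
contact_force: [-0.3, 0.3, 0.5]
opening: -0.0001
gripper_force: 0.0
t 3.80 fix x -197.2 y 3.7 z 231.3 mm toolx yaw 80.51 tilt 0.00 F fix 0.3 0.4 0.5 op -0.0001
```

```bash
python3 -m crank '{"grip":[1,1,1,1,1,1,1,1,1,1,1],"slide":[[0,0.15,1],[0,0,1],[0,0,1],[0,0,1],[0,0,1],[0,0,1],[0,0,1],[0,0,0.6],[0,0,0.4],[0,0,0.16],[0,0,0]],"twist":[0.06,0,0,0,0,0,0,0,0,0,0]}'
python3 h.py
python3 - <<'E'
from h import *
im=eyes.snapshot('scene');c=im[180:300,230:410]
cv2.imwrite('pics/s1.png',cv2.resize(c,None,fx=4.4,fy=4.4,interpolation=cv2.INTER_CUBIC)[:,:,::-1])
E
```

```text
t: 5.18
position: [0.4647, -0.3381, 0.0277]
tcp_rot: [0.0, 0.767, 0.642, 0.0]
contact_force: [-1.0, 0.2, -0.1]
opening: -0.0002
gripper_force: 0.0
t 5.17 fix x -197.5 y -0.2 z 27.7 mm toolx yaw 79.83 tilt 0.04 F fix 0.0 1.0 -0.1 op -0.0002
```

View pics/s1.png

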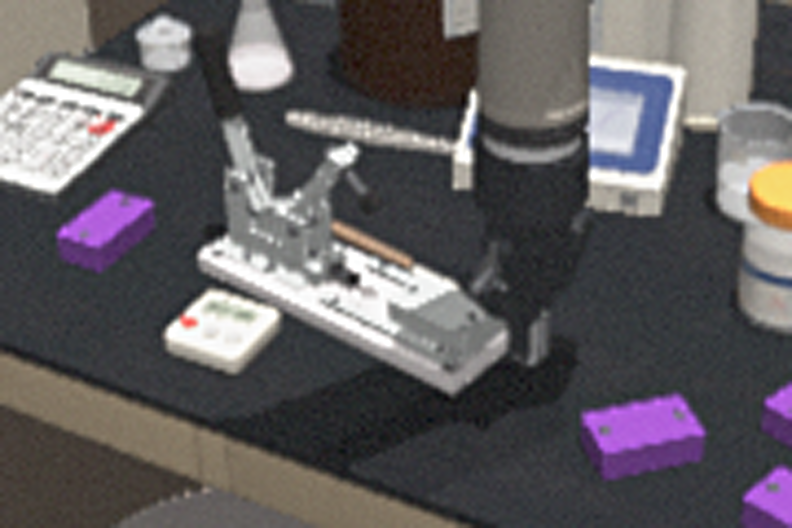

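The picture shows the steel block in the channel at (450,325) with the shut fingers just behind it at (535,335). The clamp is open, with its foot up at (360,200). Approaching the block.

```bash
python3 -m crank '{"grip":[1,1,1,1,1,1,1,1],"slide":[[0.4,0,0],[0.4,0,0],[0.1,0,0],[0.1,0,0],[0.1,0,0],[0.1,0,0],[0.1,0,0],[0,0,0]],"twist":[0,0,0,0,0,0,0,0]}' >/dev/null
python3 h.py
python3 -m crank '{"grip":[1,1,1,1,1,1],"slide":[[0.1,0,0],[0.1,0,0],[0.1,0,0],[0.1,0,0],[0.1,0,0],[0.1,0,0]],"twist":[0,0,0,0,0,0]}' >/dev/null
python3 h.py
```

```text
t 6.22 fix x -165.0 y 0.1 z 27.3 mm toolx yaw 79.81 tilt 0.01 F fix -0.8 0.4 0.3 op 0.0004
t 6.97 fix x -149.7 y -0.1 z 27.3 mm toolx yaw 79.82 tilt 0.00 F fix -2.1 -0.5 -0.8 op -0.0001
```

```bash
cat > ok.py <<'E'
import sys
from h import *
st(); f=np.mean([env.read_state()['contact_force'][:2]@u]); sys.exit(abs(f)>float(sys.argv[1]))
E
python3 -m crank '{"grip":[1,1],"slide":[[0.06,0,0],[0.06,0,0]],"twist":[0,0]}' >/dev/null; python3 ok.py 4 &&
python3 -m crank '{"grip":[1,1],"slide":[[0.06,0,0],[0.06,0,0]],"twist":[0,0]}' >/dev/null && python3 ok.py 4 &&
python3 -m crank '{"grip":[1,1],"slide":[[0.06,0,0],[0.06,0,0]],"twist":[0,0]}' >/dev/null && python3 ok.py 4 &&
python3 -m crank '{"grip":[1,1],"slide":[[0.06,0,0],[0.06,0,0]],"twist":[0,0]}' >/dev/null && python3 ok.py 4 &&
python3 -m crank '{"grip":[1,1],"slide":[[0.06,0,0],[0.06,0,0]],"twist":[0,0]}' >/dev/null && python3 ok.py 4 &&
python3 -m crank '{"grip":[1,1],"slide":[[0.06,0,0],[0.06,0,0]],"twist":[0,0]}' >/dev/null && python3 ok.py 4 &&
python3 -m crank '{"grip":[1,1],"slide":[[0.06,0,0],[0.06,0,0]],"twist":[0,0]}' >/dev/null && python3 ok.py 4
```

```text
t 7.22 fix x -146.8 y -0.1 z 27.3 mm toolx yaw 79.82 tilt 0.00 F fix -2.6 -0.1 -0.8 op -0.0001False
```

```bash
sed -i 's/sys.exit(/sys.exit(int(/;s/$//' ok.py; sed -i 's/(sys.argv\[1\]))$/(sys.argv[1])))/' ok.py
python3 -m crank '{"grip":[1,1],"slide":[[0.06,0,0],[0.06,0,0]],"twist":[0,0]}' >/dev/null; python3 ok.py 4 &&
python3 -m crank '{"grip":[1,1],"slide":[[0.06,0,0],[0.06,0,0]],"twist":[0,0]}' >/dev/null && python3 ok.py 4 &&
python3 -m crank '{"grip":[1,1],"slide":[[0.06,0,0],[0.06,0,0]],"twist":[0,0]}' >/dev/null && python3 ok.py 4 &&
python3 -m crank '{"grip":[1,1],"slide":[[0.06,0,0],[0.06,0,0]],"twist":[0,0]}' >/dev/null && python3 ok.py 4 &&
python3 -m crank '{"grip":[1,1],"slide":[[0.06,0,0],[0.06,0,0]],"twist":[0,0]}' >/dev/null && python3 ok.py 4 &&
python3 -m crank '{"grip":[1,1],"slide":[[0.06,0,0],[0.06,0,0]],"twist":[0,0]}' >/dev/null && python3 ok.py 4 &&
python3 -m crank '{"grip":[1,1],"slide":[[0.06,0,0],[0.06,0,0]],"twist":[0,0]}' >/dev/null && python3 ok.py 4
```

```text
t 7.47 fix x -143.9 y -0.1 z 27.3 mm toolx yaw 79.81 tilt 0.00 F fix -1.4 -0.1 0.1 op -0.0003
t 7.72 fix x -140.8 y -0.1 z 27.3 mm toolx yaw 79.82 tilt 0.00 F fix -1.6 0.0 -0.9 op 0.0
t 7.97 fix x -137.8 y -0.1 z 27.3 mm toolx yaw 79.82 tilt 0.00 F fix -1.5 -0.1 -0.8 op 0.0
t 8.22 fix x -134.8 y -0.1 z 27.3 mm toolx yaw 79.81 tilt 0.00 F fix -1.0 0.5 0.0 op 0.0002
t 8.47 fix x -131.8 y -0.2 z 27.3 mm toolx yaw 79.82 tilt 0.00 F fix -1.8 -0.1 0.1 op -0.0
t 8.72 fix x -128.8 y -0.2 z 27.3 mm toolx yaw 79.82 tilt 0.00 F fix -1.7 -0.5 -0.4 op 0.0002
t 8.97 fix x -125.8 y -0.2 z 27.3 mm toolx yaw 79.82 tilt 0.00 F fix -2.5 0.4 -0.0 op -0.0
```

```bash

python3 -m crank '{"grip":[1,1],"slide":[[0.03,0,0],[0.03,0,0]],"twist":[0,0]}' >/dev/null; python3 ok.py 3.5 &&
python3 -m crank '{"grip":[1,1],"slide":[[0.03,0,0],[0.03,0,0]],"twist":[0,0]}' >/dev/null && python3 ok.py 3.5 &&
python3 -m crank '{"grip":[1,1],"slide":[[0.03,0,0],[0.03,0,0]],"twist":[0,0]}' >/dev/null && python3 ok.py 3.5 &&
python3 -m crank '{"grip":[1,1],"slide":[[0.03,0,0],[0.03,0,0]],"twist":[0,0]}' >/dev/null && python3 ok.py 3.5 &&
python3 -m crank '{"grip":[1,1],"slide":[[0.03,0,0],[0.03,0,0]],"twist":[0,0]}' >/dev/null && python3 ok.py 3.5 &&
python3 -m crank '{"grip":[1,1],"slide":[[0.03,0,0],[0.03,0,0]],"twist":[0,0]}' >/dev/null && python3 ok.py 3.5 &&
python3 -m crank '{"grip":[1,1],"slide":[[0.03,0,0],[0.03,0,0]],"twist":[0,0]}' >/dev/null && python3 ok.py 3.5 &&
python3 -m crank '{"grip":[1,1],"slide":[[0.03,0,0],[0.03,0,0]],"twist":[0,0]}' >/dev/null && python3 ok.py 3.5 &&
python3 -m crank '{"grip":[1,1],"slide":[[0.03,0,0],[0.03,0,0]],"twist":[0,0]}' >/dev/null && python3 ok.py 3.5 &&
python3 -m crank '{"grip":[1,1],"slide":[[0.03,0,0],[0.03,0,0]],"twist":[0,0]}' >/dev/null && python3 ok.py 3.5
```

```text
t 9.22 fix x -124.5 y -0.2 z 27.3 mm toolx yaw 79.82 tilt 0.02 F fix -1.9 -0.4 -1.1 op -0.0005
t 9.47 fix x -123.7 y -0.2 z 27.3 mm toolx yaw 79.79 tilt 0.06 F fix -2.6 -0.6 -1.2 op -0.0004
t 9.72 fix x -123.2 y -0.3 z 27.5 mm toolx yaw 79.76 tilt 0.14 F fix -5.9 0.3 -0.7 op 0.0004
```

```bash

python3 -m crank '{"grip":[1,1],"slide":[[0,0,0],[0,0,0]],"twist":[0,0]}' >/dev/null; python3 ok.py 6.5 &&
python3 -m crank '{"grip":[1,1],"slide":[[0.02,0,0],[0,0,0]],"twist":[0,0]}' >/dev/null && python3 ok.py 6.5;
python3 -m crank '{"grip":[1,1,1],"slide":[[0,0,0],[0,0,0],[0,0,0]],"twist":[0,0,0]}' >/dev/null; python3 ok.py 6.5
```

```text
t 9.97 fix x -123.2 y -0.3 z 27.5 mm toolx yaw 79.75 tilt 0.13 F fix -6.6 0.0 -1.5 op -0.0002
t 10.35 fix x -123.2 y -0.3 z 27.5 mm toolx yaw 79.75 tilt 0.13 F fix -5.2 0.0 0.0 op 0.0
```

Pressed home: the tool does not advance further at about 6 N, held for about 0.9 s. Now backing off and moving up over to the handle.

```bash

python3 -m crank '{"grip":[1,1,1,1,1,1,1,1,1,1,1,1],"slide":[[-0.03,0,0],[-0.04,0,0],[-0.1,0,0],[-0.4,0,0],[-0.5,0,0],[0,0,-1],[0,0,-1],[0,0,-1],[0,0,-1],[0,0,-1],[0,0,-1],[0,0,-1]],"twist":[0,0,0,0,0,0,0,0,0,0,0,0]}' >/dev/null;python3 h.py
python3 -m crank '{"grip":[1,1,1,1,1,1,1,1,1,1,1],"slide":[[0,0,-1],[0,0,-1],[1,0,0],[1,0,0],[1,0,0],[1,0,0],[1,0,0],[1,0,0],[1,0,0],[0.8,0,0],[0,0,0]],"twist":[0,0,0,0,0,0,0,0,0,0,0]}' >/dev/null;python3 h.py
python3 - <<'E'
from h import *
for c in('scene','top'):
    im=eyes.snapshot(c)
    if c=='scene': cv2.imwrite('pics/s2.png',cv2.resize(im[160:290,230:410],None,fx=4.4,fy=4.4,interpolation=cv2.INTER_CUBIC)[:,:,::-1])
    for nm in('handle_grip','handle_pivot','block'):
        for d in models.pinpoint(c,nm)[:4]:
            p=d['location'];w=np.array(p[:2])-o;print(c,nm,round(d['p'],2),'fix',(w@u).round(3),(w@n).round(3),round(float(p[2]),3))
E
```

```text
t 11.85 fix x -148.6 y 0.1 z 203.1 mm toolx yaw 79.79 tilt 0.03 F fix -0.2 -0.7 0.3 op 0.0003
t 13.22 fix x 48.6 y -1.2 z 252.5 mm toolx yaw 80.03 tilt 0.07 F fix -0.2 0.9 0.7 op 0.0003
scene handle_grip 0.52 fix 0.089 -0.003 0.166
scene handle_pivot 0.78 fix 0.061 0.004 0.071
scene handle_pivot 0.62 fix 0.002 0.094 0.001
scene block 0.96 fix -0.298 0.009 0.002
scene block 0.83 fix -0.373 -0.09 0.001
scene block 0.71 fix -0.416 0.008 -0.004
scene block 0.61 fix 0.166 0.056 -0.0
top handle_pivot 0.83 fix 0.062 0.004 0.074
top block 0.74 fix -0.08 -0.0 0.014
top block 0.66 fix -0.416 0.011 0.003
top block 0.56 fix -0.37 -0.092 -0.002
```

View pics/s2.png

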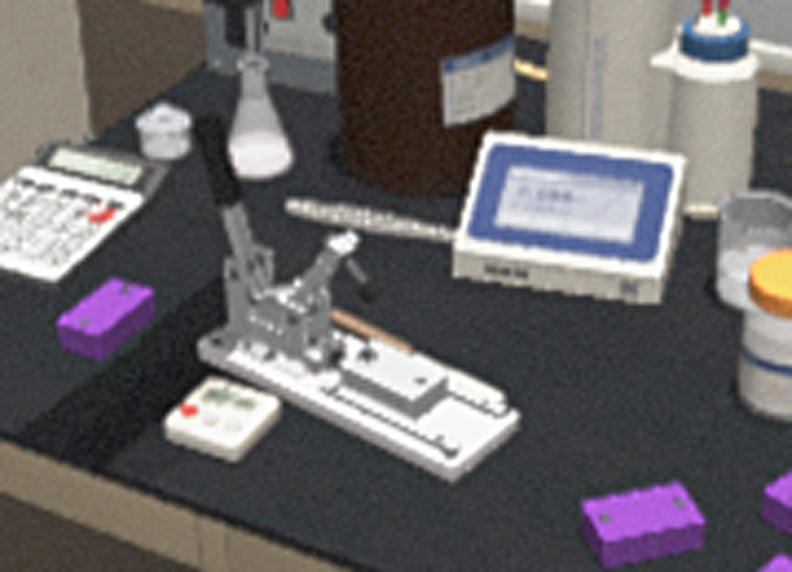

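The block sits forward in the channel at (385,385), the handle is up at (215,160), and nothing else has moved. Working out the handle arc.

```bash
python3 -m crank '{"grip":[1,1,1,1,1,1],"slide":[[0,0,0.8],[0,0,0.8],[0,0,0.8],[0,0,0.6],[0,0,0.2],[0,0,0]],"twist":[0,0,0,0,0,0]}' >/dev/null;python3 h.py
python3 - <<'E'
import numpy as np
pr=None
for v in np.r_[0:1.16:.1,1.15,1.2]:
    a=1.28-v;p=np.array([58+95*np.cos(a)-11*np.sin(a)-11,72+95*np.sin(a)+11*np.cos(a)])
    print(v.round(2),p.round(1),'' if pr is None else ((p-pr)*[1,-1]/25).round(2));pr=p
E
```

```text
t 14.38 fix x 46.8 y -1.4 z 172.4 mm toolx yaw 79.81 tilt 0.00 F fix 1.0 -0.4 -0.3 op 0.0002
0.0 [ 63.7 166.2] 
0.1 [ 73. 164.] [0.37 0.09]
0.2 [ 82.1 161. ] [0.36 0.12]
0.3 [ 90.8 157. ] [0.35 0.16]
0.4 [ 99.1 152.2] [0.33 0.19]
0.5 [106.8 146.6] [0.31 0.22]
0.6 [114.  140.3] [0.29 0.25]
0.7 [120.4 133.3] [0.26 0.28]
0.8 [126.2 125.6] [0.23 0.31]
0.9 [131.1 117.5] [0.2  0.33]
1.0 [135.3 108.8] [0.16 0.35]
1.1 [138.5  99.8] [0.13 0.36]
1.15 [139.8  95.2] [0.05 0.18]
1.2 [140.8  90.6] [0.04 0.19]
```

```bash
python3 -m crank '{"grip":[1,1,1,1,1,1],"slide":[[0.2,0,0.1],[0.15,0,0.1],[0.15,0,0.05],[0.1,0,0],[0.1,0,0],[0.1,0,0]],"twist":[0,0,0,0,0,0]}' >/dev/null;python3 h.py
python3 -m crank '{"grip":[1,1,1,1,1,1,1,1],"slide":[[0.18,0,0.05],[0.19,0,0.05],[0.18,0,0.06],[0.18,0,0.06],[0.18,0,0.08],[0.17,0,0.08],[0.16,0,0.1],[0.16,0,0.1]],"twist":[0,0,0,0,0,0,0,0]}' >/dev/null;python3 h.py
```

```text
t 15.12 fix x 66.9 y -1.4 z 166.1 mm toolx yaw 79.81 tilt 0.01 F fix -0.5 -0.7 -0.2 op 0.0002
t 16.12 fix x 102.4 y -1.6 z 151.4 mm toolx yaw 79.83 tilt 0.02 F fix -1.9 -0.5 2.8 op 0.0003
```

```bash

python3 -m crank '{"grip":[1,1,1,1],"slide":[[0.15,0,0.11],[0.15,0,0.12],[0.15,0,0.12],[0.14,0,0.13]],"twist":[0,0,0,0]}' >/dev/null;python3 h.py
python3 -m crank '{"grip":[1,1],"slide":[[0.13,0,0.14],[0.13,0,0.14]],"twist":[0,0]}' >/dev/null;python3 h.py
python3 - <<'E'
from h import *
im=eyes.snapshot('scene')
cv2.imwrite('pics/s3.png',cv2.resize(im[160:290,230:410],None,fx=4.4,fy=4.4,interpolation=cv2.INTER_CUBIC)[:,:,::-1])
E
```

```text
t 16.62 fix x 117.0 y -1.6 z 139.3 mm toolx yaw 79.82 tilt 0.02 F fix 0.4 -0.1 1.7 op 0.0002
t 16.88 fix x 122.9 y -1.7 z 133.1 mm toolx yaw 79.81 tilt 0.05 F fix -2.0 1.9 8.6 op 0.0002
```

View pics/s3.png

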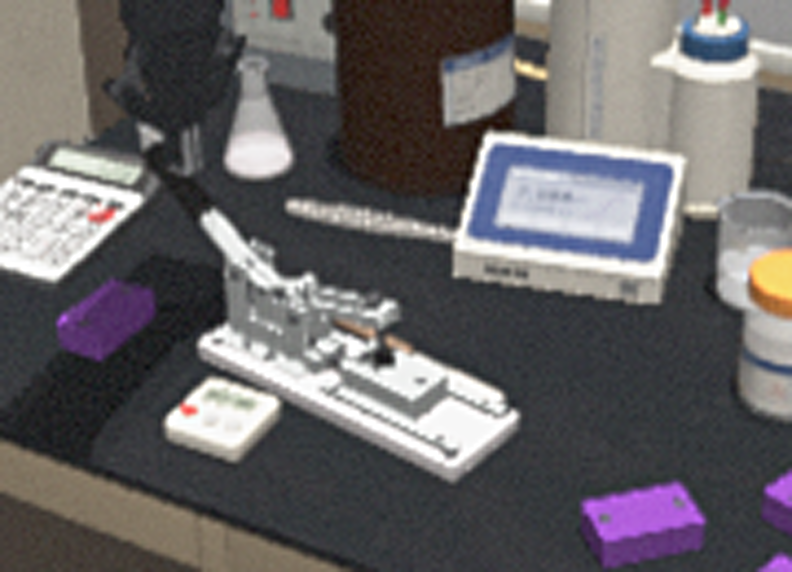

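The spindle foot has reached the block at (383,355), and the fingers are on the grip at (185,150). Continuing past dead centre.

```bash

python3 -m crank '{"grip":[1,1],"slide":[[0.11,0,0.15],[0.11,0,0.15]],"twist":[0,0]}' >/dev/null;python3 h.py
python3 -m crank '{"grip":[1,1],"slide":[[0.1,0,0.16],[0.1,0,0.16]],"twist":[0,0]}' >/dev/null;python3 h.py
python3 -m crank '{"grip":[1,1],"slide":[[0.08,0,0.17],[0.08,0,0.17]],"twist":[0,0]}' >/dev/null;python3 h.py
python3 -m crank '{"grip":[1,1],"slide":[[0.06,0,0.18],[0.06,0,0.18]],"twist":[0,0]}' >/dev/null;python3 h.py
```

```text
t 17.18 fix x 128.2 y -1.9 z 126.5 mm toolx yaw 79.79 tilt 0.09 F fix -2.2 3.3 12.6 op 0.0001
t 17.43 fix x 133.5 y -1.9 z 118.6 mm toolx yaw 79.80 tilt 0.08 F fix -1.3 2.6 11.8 op -0.0002
t 17.68 fix x 138.3 y -1.9 z 109.6 mm toolx yaw 79.83 tilt 0.04 F fix -0.1 1.9 7.3 op 0.0001
t 17.93 fix x 141.2 y -1.7 z 99.2 mm toolx yaw 79.85 tilt 0.02 F fix -0.0 -0.4 0.3 op 0.0002
```

```bash

python3 -m crank '{"grip":[1,1],"slide":[[0.01,0,0.08],[0,0,0.06]],"twist":[0,0]}' >/dev/null;python3 h.py
python3 -m crank '{"grip":[1,1,1,1,1,1,1,1],"slide":[[0,0,-0.2],[0,0,-0.6],[0,0,-1],[0,0,-1],[0,0,-1],[0,0,-1],[0,0,0],[0,0,0]],"twist":[0,0,0,0,0,0,0,0]}' >/dev/null;python3 h.py
python3 - <<'E'
from h import *
im=eyes.snapshot('scene');a=cv2.resize(im[160:290,230:410],None,fx=4.2,fy=4.2,interpolation=cv2.INTER_CUBIC)
cv2.imwrite('pics/s4.png',a[:,:,::-1])
E
```

```text
t 18.18 fix x 140.5 y -1.4 z 95.4 mm toolx yaw 79.80 tilt 0.07 F fix -0.7 0.1 1.0 op 0.0001
t 19.18 fix x 140.7 y -1.5 z 216.0 mm toolx yaw 79.82 tilt 0.02 F fix -1.0 0.6 0.8 op -0.0001
```

View pics/s4.png

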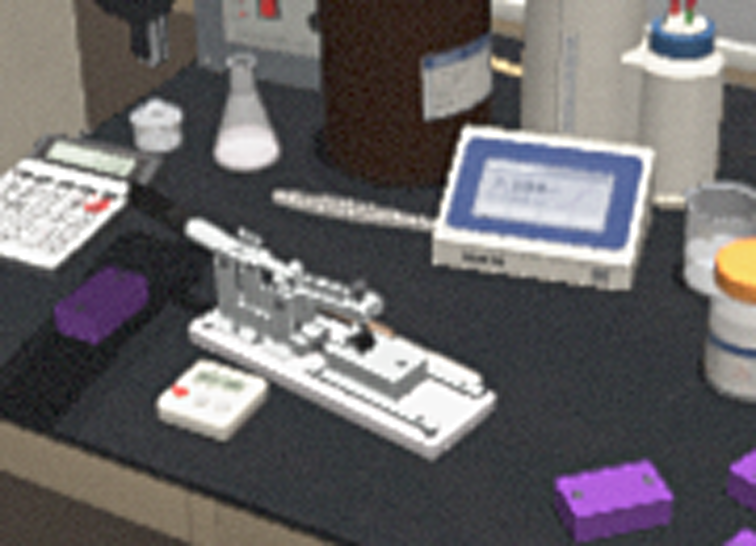

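The handle stays down, reaching from (215,240) to (135,195), with the robot clear, and the foot is on the block at (360,335). I'll check the handle angle by projection.

```bash
python3 - <<'E'
from h import *
i=eyes.camera_info('scene')
for v in(.6,.9,1.06,1.15):
    a=1.28-v
    for r in(.05,.12):
        w=o+u*(.058+r*np.cos(a)); c=i['view']@[w[0],w[1],.072+r*np.sin(a),1]
        k=i['camera_matrix']@[c[0],-c[1],-c[2]];k=k[:2]/k[2];print(v,r,((k-[230,160])*4.2).round())
eyes.snapshot('top')
for c in('scene','top'):
  for nm in('handle_grip','block','timer','spatula'):
    for d in models.pinpoint(c,nm)[:3]:
        p=d['location'];w=np.array(p[:2])-o
        if abs(w@u)<.2:print(c,nm,round(d['p'],2),(w@u).round(3),(w@n).round(3),round(float(p[2]),3))
E
```

```text
0.6 0.05 [199. 204.]
0.6 0.12 [146. 135.]
0.9 0.05 [193. 215.]
0.9 0.12 [134. 162.]
1.06 0.05 [192. 222.]
1.06 0.12 [131. 180.]
1.15 0.05 [191. 227.]
1.15 0.12 [130. 191.]
scene handle_grip 0.71 -0.021 0.0 0.015
scene handle_grip 0.59 0.159 -0.005 0.087
scene handle_grip 0.38 -0.076 -0.004 0.017
scene block 0.73 -0.076 -0.005 0.016
scene timer 0.66 0.005 0.093 -0.001
scene spatula 0.45 -0.05 -0.062 -0.0
top handle_grip 0.59 0.157 -0.002 0.085
top handle_grip 0.15 -0.002 0.002 0.002
top block 0.74 -0.078 -0.001 0.013
top timer 0.56 0.007 0.095 -0.0
top spatula 0.74 -0.045 -0.062 0.0
```

The handle grip is measured at z ≈ 0.086, which matches the 1.15 stop (0.085), and the block is home at x ≈ -77 mm. Handing in.

```bash
python3 -c "
from plant import env
print(env.close_job())"
```

```text
the job is handed in; nothing more can be done
None
```

I pushed the block home against the stop screw and pressed it there at about 6 N for roughly a second; the clamp handle then went past dead centre with about 13 N at most, stayed down by itself, and the job is handed in.

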